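# Snap the cap back on the glue stick and keep it pressed

### The job

The big glue stick on the desk has been left open and will dry out. Pick up its blue cap, press it straight down onto the neck of the glue stick until it clicks and sits fully home on the shoulder, and keep pushing down after the click: finish while still gripping the cap and pressing it down firmly, without letting go. Do not knock the glue stick over or disturb the scissors, the sticky notes, the mug or the notebook.

Things in the scene. Friction and masses are not known exactly. Their poses are not given: they have to be found in the camera images.
- open_glue_stick: the open jumbo glue stick, standing upright and loose on the desk, about 85 g: blue ribbed knob at the foot, white barrel with a blue wrap and a yellow stripe, 34 mm across and 74 mm tall up to its flat shoulder; above that a narrower white neck and a stub of cream glue 21 mm across that ends 97 mm above the desk. Origin: centre of the foot; z up along its axis.
- shoulder (a point): centre of the glue stick's flat shoulder, on its axis 74 mm above the foot; the cap's rim rests on it when the cap is fully home. The neck above it is 26 mm across and 13 mm tall, then tapers over 4 mm to 23 mm. The loose stick shifts by itself to meet the cap if the cap is less than 3 mm off.
- snap_bead (a point): centre of the springy snap bead, 30 mm across, round the neck 5.6 mm above the shoulder. The push rises to about 8 N with the cap's rim 8 to 6 mm above the shoulder and then falls away: the bead clicks past the lip and draws the light stick up into the cap, its foot a few mm off the desk. Pushing on sets the foot down, and only then does the push rise again.
- cap: the loose cap, a blue round cap with fine ribs, 34 mm across and 38 mm tall, closed end up, standing mouth down on the desk, about 18 g. Inside it is 34 mm deep and 30 mm across, with a lip of 28 mm bore in the lowest 3.2 mm that snaps over the bead. Origin: centre of the open rim; z towards the closed end.
- cap_top (a point): centre of the cap's closed top, 38 mm from the rim along the cap's axis.
- desk_b: the desk on which all stands; its top is z = 0 (the origin is on the floor below it).
- scissors: scissors with blue handles, 87 x 199 x 9 mm, lying near the front edge; origin under the middle; leave alone.
- sticky_notes: pad of yellow sticky notes, 75 x 75 x 21 mm, at the left; origin under the middle; leave alone.
- coffee_mug: cream mug, 78 x 116 x 101 mm with its handle, standing farther back; origin under the middle; leave alone.
- notebook: spiral notebook with a written page up, 210 x 152 x 14 mm, lying at the right; origin under the middle; leave alone.
Things that resemble listed ones, but are neither listed nor needed, are in the scene too. What is meant by the cap is not orange or white, and is the smaller of those in its own colour.

How it is judged:
By the outcome, as a careful person would: the job done as asked, in the order asked, and still so for the second after the job is handed in, while the arm keeps its last pose, push and grip.
It also fails if it takes over 35 s, if anything falls off the work surface, if the arm or the gripper's body presses on something with over 40 N, if the wrist force passes 120 N, or if a joint passes its speed limit or range.

### The arm

A 6-joint arm with a two-finger parallel gripper is mounted at the origin on a cart in front of the work surface, level with it; the furniture and walls round the work are solid. World frame = base frame: x ahead of the robot, y to its left, z up, the work surface at z = 0. Lengths are in mm, angles in degrees, forces in N, time in s.
With the tool pointing down it reaches from about 325 to 900 mm from the base axis. Payload 6.1 kg.
Tool frame: the origin (TCP) lies midway between the tips of the shut fingers; the grasp point (between the pads) lies 19 mm behind it; z points along the fingers, y is the line along which they close (so a half turn about z gives the same grasp; the last joint's range is limited). The gripper opens to 85 mm and grips with 20 to 120 N. Pads are 22 mm wide; open, the fingers measure 114 mm over their backs; the gripper's body (76 mm by 85 mm) begins 54 mm behind the grasp point. The pads swing forward as they close: fully open they stand 13 mm farther back than shut.
Start: joints at [-70.881, 12.628, 87.462, -0, 79.91, -7.225], TCP at [277.348, -560.084, 231.3] pointing down, gripper open.
Joint ranges: [-170.65, 170.65], [-52.31, 119.04], [5.05, 147.46], [-71.25, 251.25], [11.57, 151.72], [-153.62, 153.62]. Speed limits (degrees/s): [147.25, 147.25, 172.46, 180, 180, 180].

### API

Orientations are given as a 3x3 rotation matrix whose columns are the frame's x, y, z axes.
In Python, from station import get_obs, snapshot, finish_job gives the robot as it stands.
- The arm moves only by the shell command python3 -m inch 'ROWS'. ROWS is JSON, a list of rows, each an object with "xyz": the shift along the tool's x, y, z in mm, a list of three; "yaw": the turn about the tool's z in degrees; "grip": the opening, from 0 (shut) to 1 (fully open). In form: [{"xyz": [tx, ty, tz], "yaw": yaw, "grip": grip}, ...]. A call has 1 to 12 rows; each row is the pose to reach, as a shift and turn from the pose commanded when the call began, along the tool's axes at that moment; what a row does not reach only later rows make up. A row lasts 1/8 s, in which the tool goes at most 62.5 mm and 10.7 degrees, less where a joint would pass 70% of its speed; a pose out of reach is approached as far as the arm can. A call with a gripper value outside its range is refused whole. The fingers move at their own pace and stop on an object; the grip force is fixed at half the most. Time passes only in rows, so rows that repeat a pose let the fingers close. It gives the time, the measured TCP pose, the force, the opening and the grip force at its end, in the units of the state.
- get_obs(): the state, without advancing time (a new reading comes with each control period).
- snapshot(name): name is "scene" or "top"; returns a dict with "pixels" (480x640x3 uint8, red, green, blue), "fx", "fy", "cx", "cy" (pixels), "origin" and "attitude" of the camera in the world. Camera axes: x right, y up, looking along -z (the intrinsics and any distortion apply to the point x, -y, -z); pixel columns grow to the right and rows downward; lengths in mm; the calibration is good to about 2 mm. A picture is of the moment at which its call begins. There is no depth.
- finish_job(): hands the job in; it is judged then, once.
The state is a dict: "time_s": time; "joints": joint angles; "qvel": joint speeds; "tau": joint torques, N m; "ee_pos": TCP position; "eef_rot": TCP orientation; "ft_force": force on the tool from outside, world axes, zero at the start; "moment": the same for the moment, N m; "grip_width": finger opening in mm; "finger_force": force on a finger pad.
Only numpy, scipy, OpenCV 4.12 (cv2) and the standard library are available. Lean on these libraries where they do the work, as an engineer would, in place of code of your own. Each camera call takes 0.05 s, during which the arm holds its last target. There are 200 camera calls.

## Working session

There is one attempt and no reset: what is moved stays moved. The work goes in short steps, Python scripts to look and compute and a shell command to move; the robot and the scene stay as the last step left them, time stands still between calls to the robot, and variables do not carry over. Pictures are saved under pics/ and viewed, at most 10 in all, crops included, and the job is handed in when it is done.

```bash
mkdir -p pics; ls; python3 - <<'E'
from station import *
import cv2
for n in("scene","top"):
    s=snapshot(n); cv2.imwrite(f"pics/{n}0.png",s["pixels"][...,::-1]); print({k:v for k,v in s.items() if k!="pixels"})
print(get_obs())
E
```

```text
pics
{'fx': 596.4618122347376, 'fy': 596.4618122347376, 'cx': 322.04119209113253, 'cy': 236.17173461029412, 'origin': array([ -504.9896992 , -1200.56972845,   730.90702018]), 'attitude': array([[ 0.74097386,  0.34916968, -0.57361858],
       [-0.67124673,  0.41008795, -0.61745907],
       [ 0.01963609,  0.84256063,  0.53824345]])}
{'fx': 503.4196452453755, 'fy': 503.4196452453755, 'cx': 312.9581031439562, 'cy': 241.5981880259036, 'origin': array([ 371.05098739,  -10.94006354, 1114.56210835]), 'attitude': array([[ 0.02816493,  0.9876847 , -0.15390152],
       [-0.99944366,  0.03057608,  0.01332198],
       [ 0.01786362,  0.15344068,  0.98799638]])}
{'time_s': 0.1, 'joints': array([-7.08793868e+01,  1.26721926e+01,  8.75193989e+01, -3.25835282e-04,
        7.99114089e+01, -7.22566960e+00]), 'qvel': array([ 0.01194767, -0.08400366, -0.05575678, -0.0471496 , -0.01091949,
        0.04798231]), 'tau': array([ 4.56331900e-04, -4.98244429e+01, -3.90545976e+01, -2.80133354e-04,
        5.69937067e-03, -3.32738944e-05]), 'ee_pos': array([ 277.17750797, -559.55860313,  230.29101322]), 'eef_rot': array([[ 8.96127852e-01,  4.43795583e-01, -5.94139294e-04],
       [ 4.43795926e-01, -8.96126273e-01,  1.69668457e-03],
       [ 2.20557286e-04, -1.78412290e-03, -9.99998384e-01]]), 'ft_force': array([ 0.55019165, -1.15803861,  0.23911538]), 'moment': array([-0.01511532,  0.02680548,  0.00877304]), 'finger_force': 0.0, 'grip_width': 85.06822769284932}
```

View pics/scene0.png

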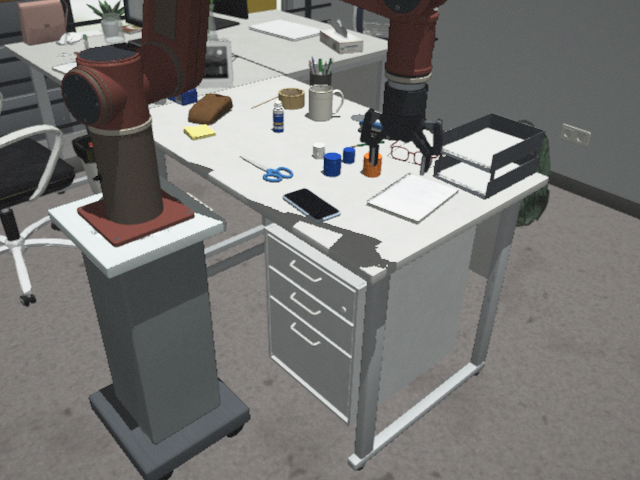

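View pics/top0.png

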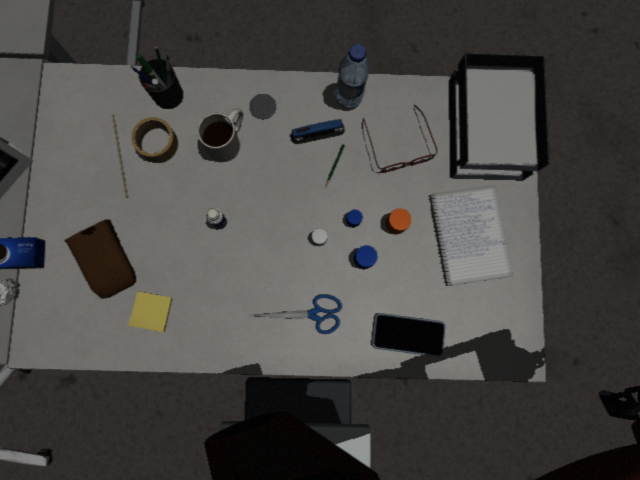

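The top view shows the open glue stick at about (215,218) and the small blue cap at (355,218). A larger blue decoy is at (366,257), with orange and white ones nearby. In the scene view the stick is at (278,117) and the small cap at (349,155). I'll zoom in on both.

```bash
cat > h.py <<'E'
import numpy as np, cv2
from station import *
def ray(s,u,v):
    d=s["attitude"]@np.array([(u-s["cx"])/s["fx"],-(v-s["cy"])/s["fy"],-1]); return s["origin"],d
def plane(s,u,v,z):
    o,d=ray(s,u,v); return o+d*(z-o[2])/d[2]
def proj(s,p):
    c=s["attitude"].T@(np.array(p)-s["origin"]); return s["cx"]-s["fx"]*c[0]/c[2], s["cy"]+s["fy"]*c[1]/c[2]
def blob(s,box):
    x0,y0,x1,y1=box; c=cv2.cvtColor(s["pixels"][y0:y1,x0:x1],cv2.COLOR_RGB2HSV)
    m=cv2.inRange(c,(105,120,30),(130,255,255)); n,l,st,ce=cv2.connectedComponentsWithStats(m)
    return [(np.round(ce[i]+[x0,y0],2),st[i]+[x0,y0,0,0,0]) for i in range(1,n) if st[i][4]>8]
E
python3 - <<'E'
from h import *
t=snapshot("top");s=snapshot("scene")
def crop(i,b): return cv2.resize(i["pixels"][b[1]:b[3],b[0]:b[2],::-1],(400,300),interpolation=cv2.INTER_NEAREST)
cv2.imwrite("pics/c1.png",np.vstack([np.hstack([crop(t,(195,203,235,233)),crop(t,(335,203,375,233))]),np.hstack([crop(s,(258,97,298,136)),crop(s,(325,136,365,166))])]))
for b in blob(t,(340,205,375,232)):print("cap top",b,plane(t,*b[0],20))
for b in blob(s,(342,140,360,170)):print("cap scene",b,plane(s,*b[0],20))
for b in blob(t,(195,200,235,235)):print("stick top",b)
for b in blob(s,(262,95,295,140)):print("stick scene",b)
E
```

```text
cap top (array([354.05, 216.96]), array([346, 210,  16,  15, 184])) [ 599.727745 -115.368363   20.      ]
cap scene (array([348.55, 154.6 ]), array([343, 147,  12,  16, 164])) [ 596.88422788 -116.53369328   20.        ]
stick scene (array([278., 119.]), array([274, 117,   9,   5,  45]))
stick scene (array([277.83, 130.09]), array([274, 129,   9,   3,  23]))
```

View pics/c1.png

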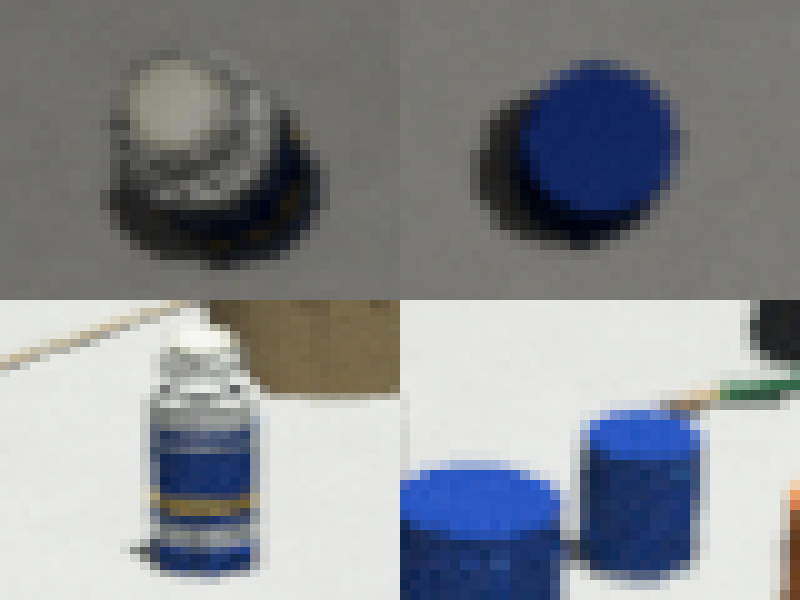

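```bash
python3 - <<'E'
from h import *
t=snapshot("top");s=snapshot("scene")
def tri(a,b):
    (o1,d1),(o2,d2)=ray(t,*a),ray(s,*b); k=np.linalg.lstsq(np.c_[d1,-d2],o2-o1,rcond=None)[0]
    p,q=o1+k[0]*d1,o2+k[1]*d2; return (p+q)/2,np.linalg.norm(p-q)
print("stub",plane(t,212.2,212.8,97),plane(s,277.9,101.3,97),tri((212.2,212.8),(277.9,101.3)))
print("cap",plane(t,354.7,216.3,38),plane(s,348.9,149,38),tri((354.7,216.3),(348.9,149)))
P=plane(t,212.2,212.8,97)
for z in(0,23,50,74,97):print(z,proj(t,[P[0],P[1],z]),proj(s,[P[0],P[1],z]))
g=cv2.cvtColor(s["pixels"],cv2.COLOR_RGB2GRAY); print(g[98:136,278])
o=get_obs();print(o["ee_pos"],o["eef_rot"].round(4).tolist())
# scissors/neighbour positions
for n,u,v,z in(("big",366,257,30),("orange",400,220,30),("white",319,237,20),("mug",218,134,90)):print(n,plane(t,u,v,z))
C=plane(t,354.7,216.3,38)
for R in [o["eef_rot"]]: print("delta tool",R.T@(np.array([C[0],C[1],0])-o["ee_pos"]), R.T@(P-C))
E
```

```text
stub [583.05990337 184.19024997  97.        ] [580.16050116 178.91047426  97.        ] (array([583.91761783, 184.39435475,  94.57946277]), np.float64(0.8763541142135558))
cap [ 597.48290822 -115.04982079   38.        ] [ 595.73623792 -117.99201986   38.        ] (array([ 598.03365913, -115.37594414,   36.37294271]), np.float64(0.5235823021060689))
0 (np.float64(219.96503854551054), np.float64(221.8634297320342)) (np.float64(278.1955182985132), np.float64(130.4355429050716))
23 (np.float64(218.24528212926919), np.float64(219.85611304668043)) (np.float64(278.0485372528493), np.float64(123.51808775470323))
50 (np.float64(216.13424924929132), np.float64(217.39209460587628)) (np.float64(277.8734783695767), np.float64(115.27918886646486))
74 (np.float64(214.16841601086935), np.float64(215.09755462170116)) (np.float64(277.71553980148417), np.float64(107.8460334119049))
97 (np.float64(212.20000000000002), np.float64(212.80000000000004)) (np.float64(277.5620785896693), np.float64(100.62359840162188))
[171 194 225 246 244 226 176 168 165 205 233 131 150 147 152 145 101  88
 109  50  50  48  45  51  76 104  99  51  93 138 124  82  41  48 114 200
 232 232]
[ 277.28860495 -559.91438135  230.90928027] [[0.8961, 0.4438, -0.0002], [0.4438, -0.8961, 0.0006], [0.0001, -0.0007, -1.0]]
big [ 509.68661291 -141.81540413   30.        ]
orange [ 594.03950648 -215.82462498   30.        ]
white [552.21765466 -38.72382033  20.        ]
mug [755.50480238 183.30563119  90.        ]
delta tool [ 484.33215425 -256.42541293  231.11974553] [ 119.86970392 -274.60200338  -58.8101763 ]
```

The cap is at about (598,-115) and the stick at about (583.5,184.3). I'll approach above the cap with the fingers closing along about -30° so they stay clear of the decoys.

```bash
python3 -m inch '[{"xyz":[54,-28,0],"yaw":-5,"grip":0.7},{"xyz":[108,-57,10],"yaw":-10,"grip":0.7},{"xyz":[162,-85,30],"yaw":-15,"grip":0.7},{"xyz":[215,-114,50],"yaw":-20,"grip":0.7},{"xyz":[269,-142,70],"yaw":-25,"grip":0.7},{"xyz":[323,-171,90],"yaw":-30,"grip":0.7},{"xyz":[377,-199,110],"yaw":-33,"grip":0.7},{"xyz":[431,-228,120],"yaw":-33,"grip":0.7},{"xyz":[484.6,-256.4,130],"yaw":-33,"grip":0.7},{"xyz":[484.6,-256.4,141],"yaw":-33,"grip":0.7},{"xyz":[484.6,-256.4,141],"yaw":-33,"grip":0.7},{"xyz":[484.6,-256.4,141],"yaw":-33,"grip":0.7}]'
python3 - <<'E'
from h import *
o=get_obs();print(o["time_s"],o["ee_pos"],o["grip_width"],o["eef_rot"].round(4).tolist(),o["ft_force"])
print(o["eef_rot"].T@(np.array([597.8,-115.2,5])-o["ee_pos"]))
E
```

```text
time_s: 1.8
ee_pos: [597.3, -116.6, 90.5]
eef_rot: [[0.511, 0.86, -0.0], [0.86, -0.511, -0.0], [-0.0, -0.0, -1.0]]
ft_force: [0.0, -0.2, -0.5]
grip_width: 59.9
finger_force: 0.0
1.8 [ 597.27552235 -116.63579056   90.49076253] 59.89659022142743 [[0.5111, 0.8595, -0.0003], [0.8595, -0.5111, -0.0004], [-0.0005, -0.0, -1.0]] [ 0.02699796 -0.20423767 -0.51905253]
[ 1.54250225 -0.28001859 85.49005396]
```

```bash
python3 -m inch '[{"xyz":[1,0,40],"yaw":0,"grip":0.7},{"xyz":[1,0,72],"yaw":0,"grip":0.7},{"xyz":[1,0,85],"yaw":0,"grip":0.7},{"xyz":[1,0,85],"yaw":0,"grip":0.7},{"xyz":[1,0,85],"yaw":0,"grip":0.0},{"xyz":[1,0,85],"yaw":0,"grip":0.0},{"xyz":[1,0,85],"yaw":0,"grip":0.0},{"xyz":[1,0,85],"yaw":0,"grip":0.0},{"xyz":[1,0,85],"yaw":0,"grip":0.0}]'
```

```text
time_s: 2.92
ee_pos: [600.0, -115.1, 7.5]
eef_rot: [[0.51, 0.86, 0.003], [0.86, -0.51, -0.001], [0.0, 0.004, -1.0]]
ft_force: [-0.8, -0.4, 6.3]
grip_width: 32.9
finger_force: 60.0
```

```bash
python3 -m inch '[{"xyz":[0,0,-50],"yaw":0,"grip":0},{"xyz":[0,0,-100],"yaw":0,"grip":0},{"xyz":[20,-13,-150],"yaw":0,"grip":0},{"xyz":[60,-40,-150],"yaw":0,"grip":0},{"xyz":[110,-73,-150],"yaw":0,"grip":0},{"xyz":[160,-106,-150],"yaw":0,"grip":0},{"xyz":[205,-136,-150],"yaw":0,"grip":0},{"xyz":[235,-155,-150],"yaw":0,"grip":0},{"xyz":[250,-166,-150],"yaw":0,"grip":0},{"xyz":[250,-166,-150],"yaw":0,"grip":0},{"xyz":[250,-166,-150],"yaw":0,"grip":0}]'
python3 - <<'E'
from h import *
t=snapshot("top");s=snapshot("scene")
def crop(i,b): return cv2.resize(i["pixels"][b[1]:b[3],b[0]:b[2],::-1],(400,600),interpolation=cv2.INTER_NEAREST)
cv2.imwrite("pics/c2.png",np.hstack([crop(t,(190,190,230,250)),crop(s,(258,77,298,137))]))
print(blob(s,(258,70,298,115)))
o=get_obs();print(o["ee_pos"],o["ft_force"],o["grip_width"])
E
```

```text
time_s: 4.3
ee_pos: [583.2, 184.0, 155.3]
eef_rot: [[0.511, 0.86, -0.0], [0.86, -0.511, -0.001], [-0.001, 0.0, -1.0]]
ft_force: [-0.2, -0.2, 0.1]
grip_width: 33.1
finger_force: 59.6
[(array([277.65,  78.31]), array([273,  71,  11,  15, 144]))]
[583.30008484 183.80436782 155.3144321 ] [-0.13951051 -0.25570353  0.03361126] 32.913307460635956
```

View pics/c2.png

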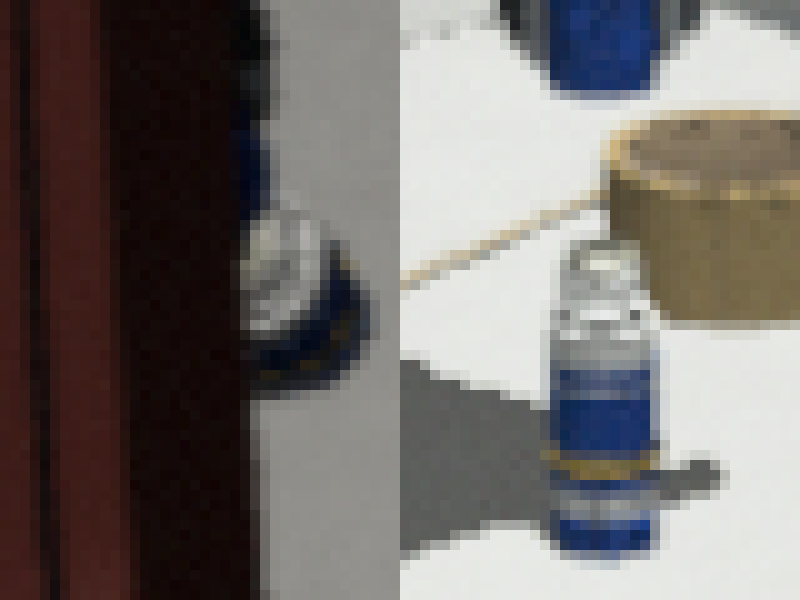

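The top view is half hidden by the arm, with the cap's right edge at about u=216.8. The scene view shows the cap and stick laterally aligned (cap centre at about column 602, stick 603 in the crop). I'll check depth against the projected edges.

```bash
python3 - <<'E'
from h import *
t=snapshot("top");s=snapshot("scene")
a=np.linspace(0,2*np.pi,73)
def ring(c,x,y,z,r): return np.array([proj(c,(x+r*np.cos(k),y+r*np.sin(k),z)) for k in a])
for z in(148,151):
  r=ring(t,583.4,184,z,17);q=ring(s,583.4,184,z,17);print("cap rim",z,"top umax,vmax",r.max(0),"scene u,vmax",q.min(0),q.max(0))
  q=ring(s,583.4,184,z+38,17);print("  captop",q.min(0))
r=ring(t,583.5,184.3,74,17);q=ring(s,583.5,184.3,0,15);print("shoulder top max",r.max(0),"foot",q.max(0))
def edge(c,row,u0,u1):
  p=c["pixels"].astype(int);print(row,p[row,u0:u1].tolist())
edge(t,206,211,221)
print(s["pixels"][82:91,278].tolist()); print(s["pixels"][128:137,278].tolist()); print(s["pixels"][66:75,278].tolist())
E
```

```text
cap rim 148 top umax,vmax [216.33524308 215.6727039 ] scene u,vmax [271.67204041  82.42699103] [283.00837158  86.0940376 ]
  captop [271.34178392  69.97948036]
cap rim 151 top umax,vmax [216.07122109 215.35765587] scene u,vmax [271.64624183  81.45454525] [282.99280821  85.10926331]
  captop [271.315386    68.98463455]
shoulder top max [222.23949984 222.8325191 ] foot [283.06940757 132.26274147]
206 [[18, 4, 4], [20, 8, 9], [13, 8, 14], [8, 11, 26], [5, 12, 31], [39, 43, 55], [105, 105, 106], [137, 137, 133], [143, 142, 137], [141, 141, 136]]
[[27, 52, 103], [25, 51, 101], [20, 49, 103], [33, 53, 105], [119, 127, 148], [208, 213, 216], [231, 231, 228], [229, 230, 225], [222, 222, 214]]
[[123, 128, 130], [70, 84, 111], [26, 46, 92], [27, 50, 95], [106, 114, 136], [195, 203, 204], [231, 232, 229], [232, 233, 230], [231, 233, 230]]
[[209, 209, 206], [209, 211, 207], [208, 210, 205], [207, 210, 204], [178, 181, 177], [22, 32, 58], [18, 39, 74], [23, 53, 115], [34, 69, 147]]
```

Everything agrees within about 1 mm, and the rim sits about 7 mm below the TCP. Descending.

```bash
python3 -m inch '[{"xyz":[0,0,25],"yaw":0,"grip":0},{"xyz":[0,0,45],"yaw":0,"grip":0},{"xyz":[0,0,50],"yaw":0,"grip":0},{"xyz":[0,0,54],"yaw":0,"grip":0},{"xyz":[0,0,57],"yaw":0,"grip":0},{"xyz":[0,0,60],"yaw":0,"grip":0},{"xyz":[0,0,62],"yaw":0,"grip":0},{"xyz":[0,0,62],"yaw":0,"grip":0}]'
```

```text
time_s: 5.5
ee_pos: [583.0, 185.4, 93.3]
eef_rot: [[0.51, 0.86, 0.0], [0.86, -0.51, 0.0], [0.0, -0.0, -1.0]]
ft_force: [-0.3, 0.7, 0.0]
grip_width: 32.5
finger_force: 59.6
```

```bash
python3 -m inch '[{"xyz":[0,0,2],"yaw":0,"grip":0},{"xyz":[0,0,4],"yaw":0,"grip":0},{"xyz":[0,0,5],"yaw":0,"grip":0},{"xyz":[0,0,5],"yaw":0,"grip":0}]'; python3 -m inch '[{"xyz":[0,0,1],"yaw":0,"grip":0},{"xyz":[0,0,2],"yaw":0,"grip":0},{"xyz":[0,0,2],"yaw":0,"grip":0}]';  python3 -m inch '[{"xyz":[0,0,1],"yaw":0,"grip":0},{"xyz":[0,0,2],"yaw":0,"grip":0},{"xyz":[0,0,2],"yaw":0,"grip":0}]'
```

```text
time_s: 6.0
ee_pos: [583.4, 185.5, 88.7]
eef_rot: [[0.51, 0.86, 0.001], [0.86, -0.51, 0.0], [0.001, 0.001, -1.0]]
ft_force: [0.7, 0.8, 3.0]
grip_width: 33.1
finger_force: 59.9
time_s: 6.38
ee_pos: [583.9, 185.6, 87.7]
eef_rot: [[0.51, 0.86, 0.002], [0.86, -0.51, 0.001], [0.002, 0.002, -1.0]]
ft_force: [-1.5, 1.0, 6.4]
grip_width: 32.9
finger_force: 60.4
time_s: 6.75
ee_pos: [582.3, 185.0, 83.4]
eef_rot: [[0.51, 0.86, -0.002], [0.86, -0.51, -0.0], [-0.001, -0.001, -1.0]]
ft_force: [0.1, 0.2, -1.6]
grip_width: 32.9
finger_force: 59.7
```

The push rose to 6.4 N and then fell to -1.6 N, so the cap clicked and lifted the stick. Now I'll push on.

```bash
python3 -m inch '[{"xyz":[0,0,1],"yaw":0,"grip":0},{"xyz":[0,0,2],"yaw":0,"grip":0},{"xyz":[0,0,2],"yaw":0,"grip":0}]'; python3 -m inch '[{"xyz":[0,0,1],"yaw":0,"grip":0},{"xyz":[0,0,2],"yaw":0,"grip":0},{"xyz":[0,0,2],"yaw":0,"grip":0}]';  python3 -m inch '[{"xyz":[0,0,1],"yaw":0,"grip":0},{"xyz":[0,0,2],"yaw":0,"grip":0},{"xyz":[0,0,2],"yaw":0,"grip":0}]'
```

```text
time_s: 7.12
ee_pos: [582.8, 185.2, 82.0]
eef_rot: [[0.51, 0.86, -0.001], [0.86, -0.51, -0.0], [-0.0, -0.0, -1.0]]
ft_force: [-0.6, -1.0, -0.6]
grip_width: 33.1
finger_force: 59.7
time_s: 7.5
ee_pos: [583.6, 185.5, 81.7]
eef_rot: [[0.51, 0.86, 0.001], [0.86, -0.51, 0.0], [0.001, 0.001, -1.0]]
ft_force: [-2.6, -0.4, 6.1]
grip_width: 32.6
finger_force: 60.6
time_s: 7.88
ee_pos: [584.3, 185.7, 81.6]
eef_rot: [[0.51, 0.86, 0.003], [0.86, -0.51, 0.001], [0.002, 0.002, -1.0]]
ft_force: [-5.4, -1.0, 15.4]
grip_width: 32.7
finger_force: 61.6
```

```bash
python3 -m inch '[{"xyz":[-0.3,-0.5,1],"yaw":0,"grip":0},{"xyz":[-0.5,-0.9,2],"yaw":0,"grip":0},{"xyz":[-0.5,-0.9,2],"yaw":0,"grip":0},{"xyz":[-0.5,-0.9,2],"yaw":0,"grip":0},{"xyz":[-0.5,-0.9,2],"yaw":0,"grip":0}]'
python3 - <<'E'
from h import *
s=snapshot("scene");o=get_obs();print(o["ee_pos"],o["ft_force"],o["time_s"])
cv2.imwrite("pics/c3.png",cv2.resize(s["pixels"][77:137,248:308,::-1],(600,600),interpolation=cv2.INTER_NEAREST))
E
```

```text
time_s: 8.5
ee_pos: [584.3, 185.9, 81.5]
eef_rot: [[0.51, 0.86, 0.005], [0.86, -0.51, 0.001], [0.003, 0.004, -1.0]]
ft_force: [-8.0, -1.9, 24.5]
grip_width: 32.8
finger_force: 62.5
[584.29120057 185.92787793  81.54637159] [-7.33212811 -1.30792737 24.81018802] 8.55
```

View pics/c3.png

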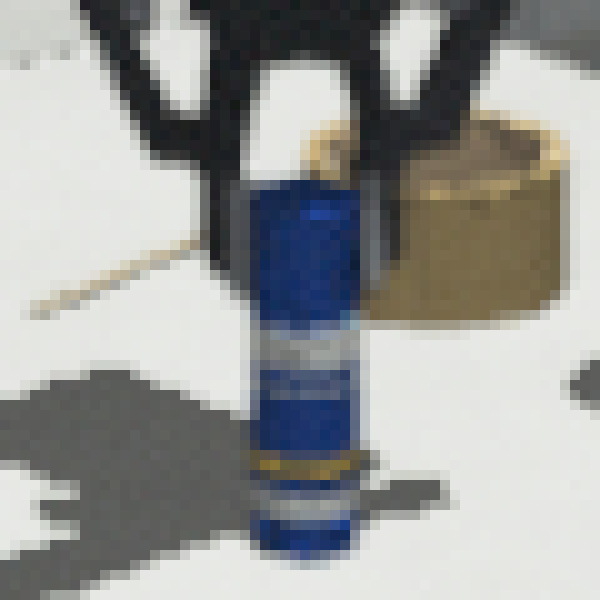

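The cap is fully seated and coaxial: its rim is on the shoulder at about crop row 325, the foot is on the desk at about row 555, and the stick is upright. It is held with a steady push of about 25 N.

```bash
python3 -c "from station import *; print(finish_job())"
```

```text
the job is handed in; nothing more can be done
None
```

The blue cap clicked on and sits fully home on the glue stick's shoulder; I handed the job in at about 8.6 s, still gripping it and pressing down with about 25 N, the stick upright.

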